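# Find the loose guide wheel and take up its bearing play

## Task

One of the two tape guide wheels has a loose bearing: hold each wheel by the top of its rim and rock it side to side along its axle, right over to both ends a couple of times, until you have felt which one. Push that stand's ball-ended lever over the top, away from you, until it is firmly home, then rock the same wheel firmly both ways a couple of times again to be sure the play is gone. Leave the other stand's lever as it was, do not shift the wash bottle, the jar or the swab cup, and let go.

Things in the scene. Friction and masses are not known exactly. Their poses are not given: they have to be found in the camera images.
- stand_a: Wheel stand A, fixed to the bench; A and B look alike, side by side in either order. Plate 110 (x) x 102 (y) x 8 mm; post at y +31 to +45 mm, 116 mm high; level axle along y, 88 mm up. Origin: bench level under the wheel's centre; x points away from the robot (stand yaw -0.3 to 0.45 rad), y left, z up. The lever turns at y -58 mm.
- stand_b: Wheel stand B: same make, sizes and axes as A. On either stand the grey six-spoked wheel is 150 mm across; its rim is 18 mm wide (y -9 to +9 mm) and 10 mm deep; its hub, 80 mm across, reaches from y -29 to +18 mm. The wheel spins freely on the axle.
- rim_a (a point): Top of wheel A's rim, midway across its 18 mm width, 75 mm above the axle (163 mm above the bench when straight); does not go round with the wheel. Away from the keeper, both side faces of the rim are free for fingers down to 30 mm inside its outer edge, up to 45 degrees either side of the top; pinch lightly so that it can tilt between them.
- rim_b (a point): The same point on wheel B's rim.
- rock_a (a joint): How far wheel A is rocked, rad, about the stand's x axis through the wheel's centre: 0 straight, positive leans its top to the stand's -y (to the lever). It moves easily and stays. A sound bearing lets the rim's top go 0.1 to 1.3 mm each way before it comes firm, a loose one 4.8 to 6 mm; the firm end then yields 1 to 2 mm more under 6 N.
- rock_b (a joint): The same for wheel B.
- lever_a (a joint): Angle of lever A, rad: grows as the ball goes up and over away from the robot (to the stand's +x), which closes the bearing. At 0 it leans back 0.7 rad from upright; starts at 0 to 0.2. Stiff (about 2 N at the ball), stays where left. On the loose stand it goes to a firm stop at 1.0 (0.3 rad past upright), which takes up the play; on the sound one it stops at 0.22.
- lever_b (a joint): The same for lever B.
- keeper_a (a joint): Angle of stand A's tape keeper, rad about the axle: 0 upright, positive leans to the stand's +x; -0.6 to 0.6, clamped stiffly. It is a thin bent steel rod, 6 mm thick, that rises behind the wheel at y +24 mm and crosses over the rim 83 mm from the axle, with a 9 mm thick white roller there (y -11 to +19 mm). Grip the rim well to one side of it.
- keeper_b (a joint): The same for stand B's keeper.
- ball_a (a point): Centre of the black ball, 22 mm across, on the end of lever A: 72 mm from the axle, at y -58 mm of the stand; the rod is 10 mm thick. It can be pushed from the robot's side, or pinched from above.
- ball_b (a point): The same on lever B.
- wash_bottle: Loose wash bottle with a bent red nozzle, body 54 mm across, 149 mm tall, standing in front of the stands; origin at the centre of its base. Leave it.
- flux_jar: Loose round white jar with a black cap, 42 mm across, 52 mm tall, near the front left corner; origin at the centre of its base. Leave it.
- swab_cup: Loose steel cup of foam swabs, 62 mm across, 158 mm tall with the swabs, behind the left stand; origin at the centre of its base. Leave it.
There are look-alikes about, which are no part of the job. Leave any purple look-alike of the swab_cup alone.

How it is judged:
On the way, in this order (a step that is already met when the one before it is completed fails the run):
1. the loose wheel is rocked over towards its lever (value of joint any of rock_a, rock_b above 0.058 rad), for 0.05 s.
2. the loose wheel is rocked over to the other end of its play (value of joint any of rock_a, rock_b below -0.058 rad), for 0.05 s.
3. that stand's lever is pushed firmly home (value of joint any of lever_a, lever_b above 0.96 rad), for 0.2 s.
4. the tightened wheel is rocked firmly towards its lever (a few newtons at the rim) (((value of joint lever_a above 0.96 rad and value of joint rock_a above 0.004 rad) or (value of joint lever_b above 0.96 rad and value of joint rock_b above 0.004 rad))), for 0.05 s.
5. and firmly the other way (((value of joint lever_a above 0.96 rad and value of joint rock_a below -0.004 rad) or (value of joint lever_b above 0.96 rad and value of joint rock_b below -0.004 rad))), for 0.05 s.
At the end, for the whole second after the job is handed in: The loose wheel's lever is home (above 0.96 rad) and that wheel stands straight within 0.01 rad; the other stand's ball is within 8 mm of where it was, and bottle, jar and cup stand upright within 20 mm of their places (((value of joint lever_a above 0.96 rad and value of joint rock_a between -0.01 and 0.01 rad and distance of ball_b from where it was at the start of the episode below 0.008 m) or (value of joint lever_b above 0.96 rad and value of joint rock_b between -0.01 and 0.01 rad and distance of ball_a from where it was at the start of the episode below 0.008 m)) and distance of each of wash_bottle, flux_jar, swab_cup from where it was at the start of the episode below 0.02 m and angle between each of wash_bottle, flux_jar, swab_cup's own z axis and vertical below 0.2 rad); the robot touches nothing.
It fails at once if both levers have been moved (balls more than 8 mm from where they were) (distance of each of ball_a, ball_b from where it was at the start of the episode above 0.008 m).
It fails at once if the wash bottle is shifted more than 20 mm or tipped (distance of wash_bottle from where it was at the start of the episode above 0.02 m or angle between wash_bottle's own z axis and vertical above 0.3 rad).
It fails at once if the flux jar is shifted more than 20 mm or tipped (distance of flux_jar from where it was at the start of the episode above 0.02 m or angle between flux_jar's own z axis and vertical above 0.3 rad).
It fails at once if the swab cup is shifted more than 20 mm or tipped (distance of swab_cup from where it was at the start of the episode above 0.02 m or angle between swab_cup's own z axis and vertical above 0.3 rad).
It also fails if it takes over 72 s, if anything falls off the work surface, if the arm or the gripper's body presses on something with over 40 N, if the wrist force passes 120 N, or if a joint passes its speed limit or range.

## Robot

A 6-joint arm with a two-finger parallel gripper is mounted at the origin on a cart in front of the work surface, level with it; the furniture and walls round the work are solid. World frame = base frame: x ahead of the robot, y to its left, z up, the work surface at z = 0. Lengths are in m, angles in rad, forces in N, time in s.
With the tool pointing down it reaches from about 0.275 to 0.975 m from the base axis. Payload 8.4 kg.
Tool frame: the origin (TCP) lies between the finger pads; the fingertips stand ctrl.tip_reach ahead of it and the grasp point (between the pads) lies 11 mm behind it (ctrl.tip_reach is the distance from the TCP to the fingertips, in m); z points along the fingers, y is the line along which they close (so a half turn about z gives the same grasp; the last joint's range is limited). The gripper opens to 92 mm and grips with 3 to 60 N. Pads are 20 mm wide; open, the fingers measure 128 mm over their backs; the gripper's body (75 mm by 189 mm) begins 69 mm behind the grasp point.
Start: joints at [-1.165, 0.353, 1.633, -0, 1.155, -0.002], TCP at [0.248, -0.574, 0.223] pointing down, gripper open.
Joint ranges: [-2.63, 2.63], [-0.92, 2.1], [0.06, 2.66], [-1.3, 4.44], [0, 2.69], [-3.02, 3.02]. Speed limits (rad/s): [2.22, 2.22, 2.79, 3.14, 3.14, 3.14].

## Interface

Orientations are given as a rotation vector (axis times angle).
In Python, from bench import ctrl gives the robot as it stands.
- The arm moves only by the tool apply_moves, never from a script. Its argument "moves" is a list of rows, each a list of 5 numbers: the shift along the tool's x, y, z in cm, then the turn about the tool's z in degrees, then the finger opening in cm, from 0 to 9.19. In form: [[dx, dy, dz, yaw, grip], ...]. A call has 1 to 12 rows; each row is the pose to reach, as a shift and turn from the pose commanded when the call began, along the tool's axes at that moment; what a row does not reach only later rows make up. A row lasts 1/12 s, in which the tool goes at most 41.7 mm and 7.16 degrees, less where a joint would pass 70% of its speed; a pose out of reach is approached as far as the arm can. A call with a gripper value outside its range is refused whole. The fingers move at their own pace and stop on an object; the grip force is fixed at half the most. Time passes only in rows, so rows that repeat a pose let the fingers close. It gives the time, the measured TCP pose, the force, the opening and the grip force at its end, in the units of the state.
- ctrl.get_obs(): the state, without advancing time (a new reading comes with each control period).
- ctrl.capture(name): name is "scene" or "side" or "wrist"; returns the picture (384x512x3 uint8, blue, green, red); there is no depth.
- ctrl.camera_params(name): a dict with "intrinsics" (3x3 intrinsics, pixels), "pose" (4x4, takes a point from camera to world coordinates); the wrist camera has in their place "T_tool_cam" (4x4, takes a point from camera to tool coordinates, whose origin is the TCP and whose axes are the flange's). Camera axes: x right, y down, z forward; pixel columns grow to the right and rows downward; lengths in m; the calibration is good to about 2 mm. A picture is of the moment at which its call begins: read the wrist's pose just before it. camera_params takes no time and is no camera call.
- ctrl.job_done(): hands the job in; it is judged then, once.
The state is a dict: "clock": time; "q": joint angles; "dq": joint speeds; "joint_efforts": joint torques, N m; "tcp_pos": TCP position; "tcp_rot": TCP orientation; "contact_force": force on the tool from outside, world axes, zero at the start; "moment": the same for the moment, N m; "width": finger opening in m; "grip_force": force on a finger pad.
Only numpy, scipy, OpenCV 4.12 (cv2) and the standard library are available. Lean on these libraries where they do the work, as an engineer would, in place of code of your own. Each camera call takes 0.05 s, during which the arm holds its last target. There are 200 camera calls.

## Working session

There is one attempt and no reset: what is moved stays moved. The work goes in short steps, Python scripts to look and compute and a tool call to move; the robot and the scene stay as the last step left them, time stands still between calls to the robot, and variables do not carry over. Pictures are saved under pics/ and viewed, at most 10 in all, crops included, and the job is handed in when it is done.

Besides the shell and the picture viewer there is one more tool, called after "Call:" as name(argument=value, ...) on one line, values as JSON. apply_moves: Moves the arm, as the interface text tells. Its arguments: {"type":"object","properties":{"moves":{"type":"array","items":{"type":"array","items":{"type":"number"}}}},"required":["moves"]}

```bash
mkdir -p pics; ls; python3 - <<'E'
from bench import ctrl
import cv2,numpy as np
o=ctrl.get_obs();print(o['clock'],o['tcp_pos'],o['tcp_rot'],o['width'],ctrl.tip_reach)
for n in("scene","side"):
    cv2.imwrite(f"pics/{n}0.png",ctrl.capture(n));p=ctrl.camera_params(n);print(n,p['intrinsics'],np.round(p['pose'],4))
print(ctrl.camera_params('wrist'))
E
```

```text
pics
0.0 [ 0.24767997 -0.57331791  0.22191266] [-3.07525641e+00 -6.35839169e-01  4.37184812e-04] 0.09194633465591286 0.008
scene [[398.68885986   0.         247.89442202]
 [  0.         398.68885986 193.26861728]
 [  0.           0.           1.        ]] [[-0.7435 -0.531   0.4065  0.1177]
 [-0.6685  0.5739 -0.4731  0.3639]
 [ 0.0179 -0.6235 -0.7816  0.8306]
 [ 0.      0.      0.      1.    ]]
side [[370.57194132   0.         253.60246001]
 [  0.         370.57194132 198.96863229]
 [  0.           0.           1.        ]] [[-0.86   -0.2555  0.4418  0.12  ]
 [-0.51    0.4629 -0.725   0.5969]
 [-0.0193 -0.8488 -0.5284  0.622 ]
 [ 0.      0.      0.      1.    ]]
{'intrinsics': array([[284.94459149,   0.        , 258.18259304],
       [  0.        , 284.94459149, 190.69196353],
       [  0.        ,   0.        ,   1.        ]]), 'T_tool_cam': array([[-1.13337094e-04, -9.70491364e-01, -2.41135852e-01,
         6.92202094e-02],
       [ 9.99999882e-01,  3.85146652e-06, -4.85514261e-04,
        -9.07665538e-04],
       [ 4.72116124e-04, -2.41135879e-01,  9.70491249e-01,
        -1.61745181e-01],
       [ 0.00000000e+00,  0.00000000e+00,  0.00000000e+00,
         1.00000000e+00]])}
```

View pics/scene0.png

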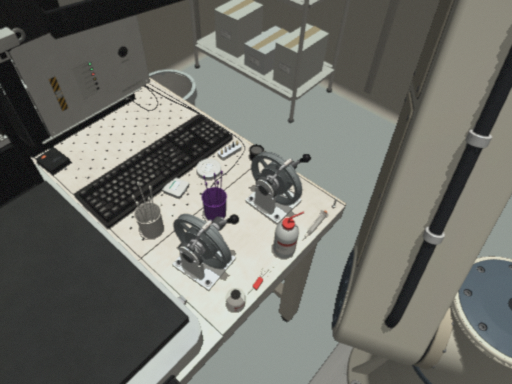

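View pics/side0.png

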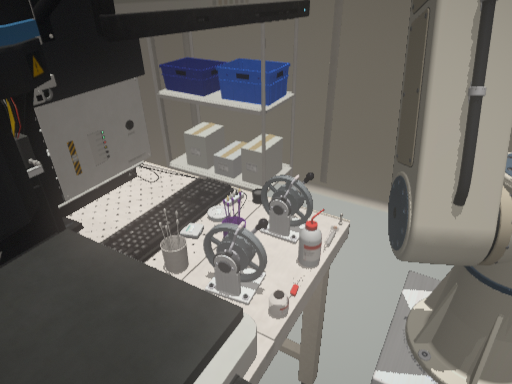

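The scene picture shows the left stand at about (205,245) px and the right one at about (278,185), with black balls at (233,219) and (306,158). I'll enlarge it.

```bash
python3 - <<'E'
import cv2
a=cv2.imread("pics/scene0.png")[135:315,130:350];b=cv2.imread("pics/side0.png")[160:325,150:360]
cv2.imwrite("pics/c1.png",cv2.resize(a,None,fx=3.3,fy=3.3,interpolation=2)[:600,:800])
cv2.imwrite("pics/c2.png",cv2.resize(b,None,fx=3.6,fy=3.6,interpolation=2)[:600,:800])
E
```

```text
(no output)
```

View pics/c1.png

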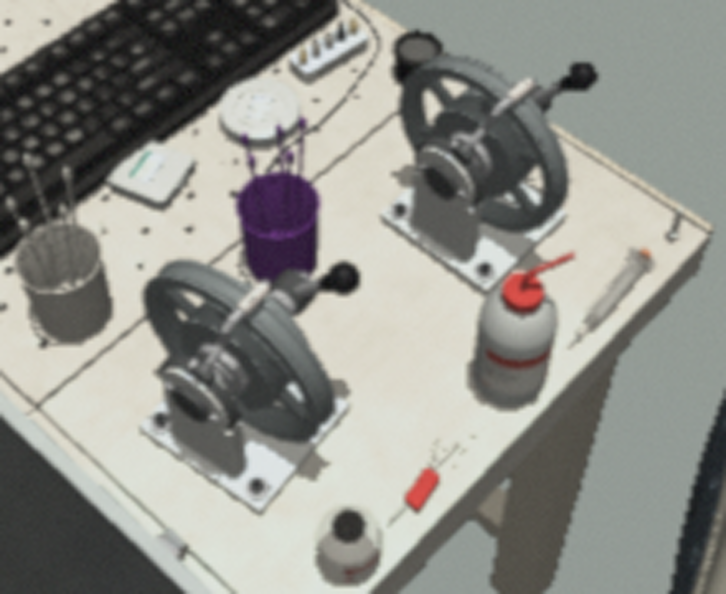

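View pics/c2.png

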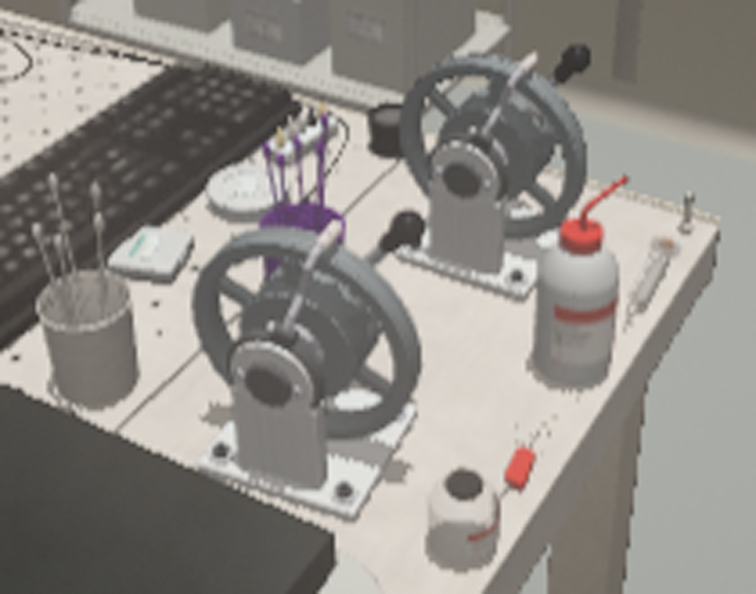

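The crops show both stands: left plate corners at about (142,428), (262,510), (347,403) in c1, and right plate corners at (382,215), (488,290), (565,215). The balls are at (343,277) and (583,76), and both keeper rollers sit near the top of the rim. Next I triangulate these.

```bash
cat > h.py <<'E'
import numpy as np,cv2
from bench import ctrl
def ray(n,uv,T=None):
    p=ctrl.camera_params(n);T=p['pose'] if T is None else T
    d=T[:3,:3]@np.linalg.solve(p['intrinsics'],[uv[0],uv[1],1.]);return T[:3,3],d/np.linalg.norm(d)
def plane(n,uv,z,T=None):
    c,d=ray(n,uv,T);return c+d*(z-c[2])/d[2]
def tri(rs):
    A=0;b=0
    for c,d in rs:
        P=np.eye(3)-np.outer(d,d);A=A+P;b=b+P@c
    x=np.linalg.solve(A,b);return x,[np.linalg.norm(np.cross(x-c,d)) for c,d in rs]
def S(u,v):return (130+(u+.5)/3.3-.5,135+(v+.5)/3.3-.5)
def D(u,v):return (150+(u+.5)/3.6-.5,160+(v+.5)/3.6-.5)
E
python3 - <<'E'
from h import *
np.set_printoptions(precision=4,suppress=True)
for nm,s,d in(("ballL",(343,277),(408,230)),("ballR",(583,76),(576,58)),("rollL",(245,305),(322,248)),("rollR",(515,95),(521,68)),
 ("bottlecap",(524,283),(581,228)),("jarcap",(349,525),(465,484))):
    print(nm,*tri([ray("scene",S(*s)),ray("side",D(*d))]))
for nm,s,d in(("L",[(142,428),(262,510),(347,403)],[(202,466),(354,517),(414,408)]),("R",[(382,215),(488,290),(565,215)],[(400,255),(522,298),None])):
    for n,f,c in(("scene",S,s),("side",D,d)):
        P=[plane(n,f(*x),.008) for x in c if x]
        e=P[0]-P[1];print(nm,n,*P,"len",np.linalg.norm(e),"yaw",np.arctan2(e[1],e[0]))
        if len(P)>2:
            f2=P[2]-P[1];print(" len2",np.linalg.norm(f2),"yaw2",np.arctan2(f2[0],-f2[1]),"centre",(P[0]+P[2])/2)
E
```

```text
ballL [0.4503 0.0191 0.1441] [np.float64(0.0009824127008553187), np.float64(0.000982412700855123)]
ballR [ 0.4416 -0.2197  0.1522] [np.float64(0.00036915991801316075), np.float64(0.00036915991801317457)]
rollL [0.4692 0.0853 0.1662] [np.float64(0.0007173135088490535), np.float64(0.0007173135088489102)]
rollR [ 0.4578 -0.1593  0.1685] [np.float64(0.0008059460096900733), np.float64(0.0008059460096900489)]
bottlecap [ 0.3736 -0.0734  0.1143] [np.float64(0.0008026770422994695), np.float64(0.0008026770422993798)]
jarcap [0.3621 0.1094 0.0534] [np.float64(0.0004654646872881422), np.float64(0.00046546468728825996)]
L scene [0.5327 0.1393 0.008 ] [0.4272 0.1261 0.008 ] [0.4409 0.0282 0.008 ] len 0.1063169013779674 yaw 0.12500018452985714
 len2 0.098801862345349 yaw2 0.13893196211518305 centre [0.4868 0.0838 0.008 ]
L side [0.5314 0.1386 0.008 ] [0.4266 0.127  0.008 ] [0.441  0.0275 0.008 ] len 0.1054937217738612 yaw 0.11068963249065773
 len2 0.10052363907688869 yaw2 0.14385793488307164 centre [0.4862 0.083  0.008 ]
R scene [ 0.5357 -0.1134  0.008 ] [ 0.4287 -0.1147  0.008 ] [ 0.4293 -0.2118  0.008 ] len 0.10706400745637079 yaw 0.012622123784973627
 len2 0.09704276551539308 yaw2 0.006292886865734731 centre [ 0.4825 -0.1626  0.008 ]
R side [ 0.5322 -0.1137  0.008 ] [ 0.4285 -0.1118  0.008 ] len 0.10374029321242091 yaw -0.018621899365856186
```

Call:
apply_moves(moves=[[40,-27.5,0,23.4,9],[40,-27.5,0,23.4,9],[40,-27.5,0,23.4,9],[40,-27.5,0,23.4,9],[40,-27.5,0,23.4,9],[40,-27.5,0,23.4,9],[40,-27.5,0,23.4,9],[40,-27.5,0,23.4,9],[40,-27.5,0,23.4,9],[40,-27.5,0,23.4,9],[40,-27.5,0,23.4,6],[40,-27.5,0,23.4,6]])

```text
clock: 1.1
tcp_pos: [0.5071, -0.1597, 0.2225]
tcp_rot: [-3.141, -0.001, -0.0]
contact_force: [0.2, -0.9, -0.2]
width: 0.0789
grip_force: 0.0
```

Call:
apply_moves(moves=[[0,0,0,0,6],[0,0,0,0,6]])

```text
clock: 1.27
tcp_pos: [0.5063, -0.1614, 0.2222]
tcp_rot: [-3.142, -0.004, 0.001]
contact_force: [-0.6, 0.3, -0.5]
width: 0.0656
grip_force: 0.0
```

```bash
python3 - <<'E'
from h import *
o=ctrl.get_obs();print(o['clock'],o['tcp_pos'],o['tcp_rot'],o['width'],o['contact_force'])
I=ctrl.capture('wrist');cv2.imwrite("pics/wraw.png",I);cv2.imwrite("pics/w1.png",cv2.resize(I,None,fx=1.5,fy=1.5,interpolation=2))
E
```

```text
1.2667 [ 0.50633277 -0.16136882  0.222226  ] [-3.14154085e+00 -4.06485757e-03  1.17440736e-03] 0.06558647402765466 [-0.60315268  0.28115274 -0.54136393]
```

View pics/w1.png

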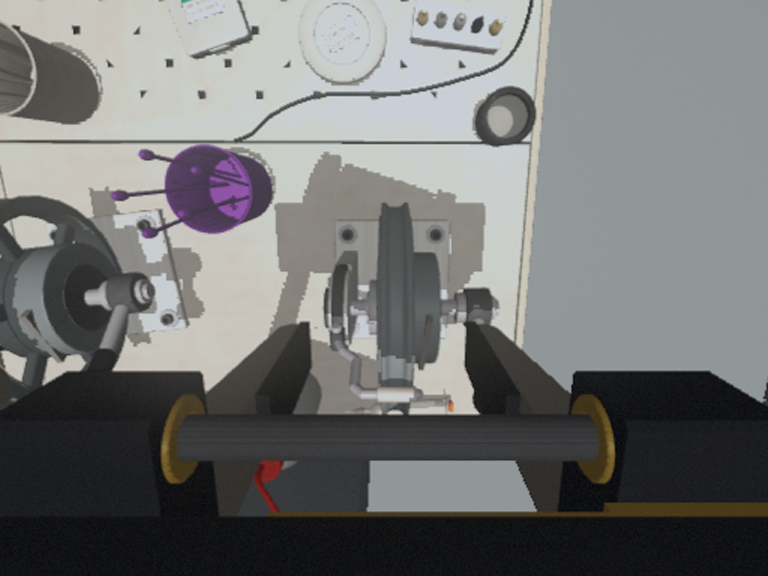

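The wheel's rim runs straight up the picture at about u=397/1.5, midway between the fingers, so the stand's yaw is about 0. The roller is at the lower edge, at about (398,395).

```bash
python3 - <<'E'
from h import *
from scipy.spatial.transform import Rotation as R
o=ctrl.get_obs();T=np.eye(4);T[:3,:3]=R.from_rotvec(o['tcp_rot']).as_matrix();T[:3,3]=o['tcp_pos'];T=T@ctrl.camera_params('wrist')['T_tool_cam']
for v,z in((345,.16),(300,.145),(240,.11)):
    for u in (381,397,413): print(v,u,plane('wrist',(u/1.5,v/1.5),z,T).round(4))
print(plane('wrist',(398/1.5,395/1.5),.168,T))
I=cv2.imread('pics/wraw.png');print(I[230,245:285].mean(1).astype(int));print(I[200,245:285].mean(1).astype(int))
E
```

```text
345 381 [ 0.4847 -0.1573  0.16  ]
345 397 [ 0.4847 -0.1662  0.16  ]
345 413 [ 0.4847 -0.1752  0.16  ]
300 381 [ 0.5066 -0.1571  0.145 ]
300 397 [ 0.5066 -0.1664  0.145 ]
300 413 [ 0.5066 -0.1757  0.145 ]
240 381 [ 0.5367 -0.1567  0.11  ]
240 397 [ 0.5367 -0.167   0.11  ]
240 413 [ 0.5368 -0.1773  0.11  ]
[ 0.45824628 -0.16677773  0.168     ]
[197 197 197 197 197 187 144  85  84  85  89  86  84  80  84  87  90  90
  91  91  90  92  90  86  81  78  80  85  87  86  81  82  84  85  83  84
  84  84  82  83]
[108 111 115 114 112 105  89  82  83  84  89  88  84  80  85  92  97  96
  96  94  94  94  93  84  82  76  81  86  89  87  83  87  95  94  94  94
  95  94  96  94]
```

Call:
apply_moves(moves=[[0,0.35,3,0,4],[0,0.35,3,0,4],[0,0.35,5,0,4],[0,0.35,6,0,4],[0,0.35,7,0,4],[0,0.35,7.5,0,4],[0,0.35,7.5,0,2.3],[0,0.35,7.5,0,2.3],[0,0.35,7.5,0,2.3],[0,0.35,7.5,0,2.3],[0,0.35,7.5,0,2.3]])

```text
clock: 2.23
tcp_pos: [0.5064, -0.1662, 0.1482]
tcp_rot: [3.141, -0.001, 0.001]
contact_force: [0.8, 0.7, -0.0]
width: 0.0229
grip_force: 0.0
```

Call:
apply_moves(moves=[[0,0.15,0,0,2.1],[0,0.3,0,0,2.1],[0,0.3,0,0,2.1],[0,0.3,0,0,2.1]])

```text
clock: 2.57
tcp_pos: [0.506, -0.1693, 0.1477]
tcp_rot: [3.142, -0.001, 0.0]
contact_force: [0.1, 0.4, 0.8]
width: 0.0211
grip_force: 0.0
```

Call:
apply_moves(moves=[[0,0.1,0,0,2.1],[0,0.1,0,0,2.1],[0,0.1,0,0,2.1]])

```text
clock: 2.82
tcp_pos: [0.506, -0.1702, 0.1476]
tcp_rot: [3.142, -0.001, -0.0]
contact_force: [0.3, -0.5, -0.1]
width: 0.0212
grip_force: 0.0
```

Call:
apply_moves(moves=[[0,0.1,0,0,2.1],[0,0.1,0,0,2.1],[0,0.1,0,0,2.1]])

```text
clock: 3.07
tcp_pos: [0.506, -0.1712, 0.1476]
tcp_rot: [-3.142, 0.001, 0.0]
contact_force: [0.4, 0.4, 0.6]
width: 0.0213
grip_force: 0.1
```

Call:
apply_moves(moves=[[0,0.1,0,0,2.1],[0,0.1,0,0,2.1],[0,0.1,0,0,2.1]])

```text
clock: 3.32
tcp_pos: [0.506, -0.1722, 0.1476]
tcp_rot: [-3.142, 0.001, -0.0]
contact_force: [-0.3, 0.8, -0.0]
width: 0.0209
grip_force: 0.3
```

Call:
apply_moves(moves=[[0,0.1,0,0,2.1],[0,0.1,0,0,2.1],[0,0.1,0,0,2.1]])

```text
clock: 3.57
tcp_pos: [0.506, -0.173, 0.1476]
tcp_rot: [-3.141, 0.001, -0.0]
contact_force: [1.0, 3.0, 0.5]
width: 0.0209
grip_force: 1.4
```

Call:
apply_moves(moves=[[0,0.1,0,0,2.1],[0,0.1,0,0,2.1],[0,0.1,0,0,2.1]])

```text
clock: 3.82
tcp_pos: [0.506, -0.1736, 0.1476]
tcp_rot: [-3.141, 0.001, -0.0]
contact_force: [0.5, 5.7, 2.8]
width: 0.0214
grip_force: 2.7
```

Call:
apply_moves(moves=[[0,-0.2,0,0,2.1],[0,-0.35,0,0,2.1],[0,-0.35,0,0,2.1],[0,-0.35,0,0,2.1]])

```text
clock: 4.15
tcp_pos: [0.506, -0.1708, 0.1476]
tcp_rot: [3.141, -0.0, -0.0]
contact_force: [0.5, 0.1, 0.0]
width: 0.021
grip_force: 0.0
```

Call:
apply_moves(moves=[[0,-0.1,0,0,2.1],[0,-0.1,0,0,2.1],[0,-0.1,0,0,2.1]])

```text
clock: 4.4
tcp_pos: [0.506, -0.1698, 0.1476]
tcp_rot: [3.141, -0.001, 0.0]
contact_force: [-1.1, 0.3, -0.3]
width: 0.021
grip_force: 0.1
```

Call:
apply_moves(moves=[[0,-0.1,0,0,2.1],[0,-0.1,0,0,2.1],[0,-0.1,0,0,2.1]])

```text
clock: 4.65
tcp_pos: [0.5061, -0.1687, 0.1476]
tcp_rot: [3.141, -0.001, 0.0]
contact_force: [0.1, -1.3, -0.3]
width: 0.0211
grip_force: 0.2
```

Call:
apply_moves(moves=[[0,-0.1,0,0,2.1],[0,-0.1,0,0,2.1],[0,-0.1,0,0,2.1]])

```text
clock: 4.9
tcp_pos: [0.506, -0.1676, 0.1476]
tcp_rot: [-3.142, 0.001, -0.0]
contact_force: [-0.2, -0.8, -0.6]
width: 0.021
grip_force: 0.2
```

Call:
apply_moves(moves=[[0,-0.1,0,0,2.1],[0,-0.1,0,0,2.1],[0,-0.1,0,0,2.1]])

```text
clock: 5.15
tcp_pos: [0.506, -0.1666, 0.1476]
tcp_rot: [-3.142, 0.001, 0.0]
contact_force: [1.1, -0.7, 0.2]
width: 0.0207
grip_force: 0.1
```

Call:
apply_moves(moves=[[0,-0.1,0,0,2.1],[0,-0.1,0,0,2.1],[0,-0.1,0,0,2.1]])

```text
clock: 5.4
tcp_pos: [0.506, -0.1656, 0.1476]
tcp_rot: [-3.141, 0.001, 0.0]
contact_force: [0.1, -0.4, 0.4]
width: 0.0212
grip_force: 0.1
```

Call:
apply_moves(moves=[[0,-0.1,0,0,2.1],[0,-0.1,0,0,2.1],[0,-0.1,0,0,2.1]])

```text
clock: 5.65
tcp_pos: [0.506, -0.1646, 0.1476]
tcp_rot: [-3.142, 0.001, 0.0]
contact_force: [-0.1, -0.6, 0.4]
width: 0.0211
grip_force: 0.1
```

Call:
apply_moves(moves=[[0,-0.1,0,0,2.1],[0,-0.1,0,0,2.1],[0,-0.1,0,0,2.1]])

```text
clock: 5.9
tcp_pos: [0.506, -0.1636, 0.1476]
tcp_rot: [-3.142, 0.001, 0.0]
contact_force: [0.5, -0.3, 0.9]
width: 0.0207
grip_force: 0.1
```

Call:
apply_moves(moves=[[0,-0.1,0,0,2.1],[0,-0.1,0,0,2.1],[0,-0.1,0,0,2.1]])

```text
clock: 6.15
tcp_pos: [0.506, -0.1626, 0.1476]
tcp_rot: [-3.142, 0.001, 0.0]
contact_force: [1.6, -0.5, -0.1]
width: 0.021
grip_force: 0.2
```

Call:
apply_moves(moves=[[0,-0.1,0,0,2.1],[0,-0.1,0,0,2.1],[0,-0.1,0,0,2.1]])

```text
clock: 6.4
tcp_pos: [0.506, -0.1616, 0.1476]
tcp_rot: [-3.142, 0.001, -0.0]
contact_force: [-0.1, -0.4, 0.3]
width: 0.021
grip_force: 0.2
```

Call:
apply_moves(moves=[[0,-0.1,0,0,2.1],[0,-0.1,0,0,2.1],[0,-0.1,0,0,2.1]])

```text
clock: 6.65
tcp_pos: [0.506, -0.1606, 0.1476]
tcp_rot: [-3.142, 0.001, 0.0]
contact_force: [0.3, -0.6, -0.9]
width: 0.0211
grip_force: 0.2
```

Call:
apply_moves(moves=[[0,-0.1,0,0,2.1],[0,-0.1,0,0,2.1],[0,-0.1,0,0,2.1]])

```text
clock: 6.9
tcp_pos: [0.506, -0.1597, 0.1476]
tcp_rot: [3.141, -0.001, 0.0]
contact_force: [0.2, -1.5, 0.2]
width: 0.021
grip_force: 0.5
```

Call:
apply_moves(moves=[[0,-0.1,0,0,2.1],[0,-0.1,0,0,2.1],[0,-0.1,0,0,2.1]])

```text
clock: 7.15
tcp_pos: [0.506, -0.1589, 0.1476]
tcp_rot: [3.141, -0.001, 0.0]
contact_force: [-0.3, -3.7, -0.2]
width: 0.0205
grip_force: 1.7
```

This wheel moved freely over about 13 mm and went firm at both ends (5.7 N and 3.7 N), so the right stand is the loose one. I rock it once more, pinch it straight and let go.

Call:
apply_moves(moves=[[0,0.3,0,0,2.1],[0,0.6,0,0,2.1],[0,0.9,0,0,2.1],[0,1.2,0,0,2.1],[0,1.5,0,0,2.1],[0,1.5,0,0,2.1],[0,1.5,0,0,2.1]])

```text
clock: 7.73
tcp_pos: [0.506, -0.1734, 0.1476]
tcp_rot: [-3.141, 0.002, 0.0]
contact_force: [1.3, 4.7, 1.6]
width: 0.0212
grip_force: 2.0
```

Call:
apply_moves(moves=[[0,-0.3,0,0,2.1],[0,-0.6,0,0,2.1],[0,-0.9,0,0,2.1],[0,-1.2,0,0,2.1],[0,-1.5,0,0,2.1],[0,-1.5,0,0,2.1],[0,-1.5,0,0,2.1]])

```text
clock: 8.32
tcp_pos: [0.5061, -0.1589, 0.1477]
tcp_rot: [3.141, -0.0, 0.0]
contact_force: [0.5, -3.2, 0.2]
width: 0.021
grip_force: 1.6
```

Call:
apply_moves(moves=[[0,0.3,0,0,2.1],[0,0.6,0,0,2.1],[0,0.74,0,0,2.1],[0,0.74,0,0,2.1],[0,0.74,0,0,1.85],[0,0.74,0,0,1.85],[0,0.74,0,0,1.85],[0,0.74,0,0,1.85]])

```text
clock: 8.98
tcp_pos: [0.5059, -0.166, 0.1475]
tcp_rot: [-3.142, 0.001, 0.0]
contact_force: [-0.3, 0.1, -0.0]
width: 0.0188
grip_force: 0.1
```

Call:
apply_moves(moves=[[0,0,0,0,4],[0,0,0,0,4],[0,0,0,0,4],[0,0,0,0,4],[0,0,-2,0,4],[0,0,-5,0,4],[0,0,-8,0,4],[0,0,-8,0,4],[0,0,-8,0,4]])

```text
clock: 9.73
tcp_pos: [0.5071, -0.1664, 0.2293]
tcp_rot: [3.14, -0.001, 0.006]
contact_force: [-1.2, -0.1, -0.4]
width: 0.0397
grip_force: 0.0
```

Call:
apply_moves(moves=[[0.75,-25.1,0,-7.4,5],[0.75,-25.1,0,-7.4,5],[0.75,-25.1,0,-7.4,5],[0.75,-25.1,0,-7.4,5],[0.75,-25.1,0,-7.4,5],[0.75,-25.1,0,-7.4,5],[0.75,-25.1,0,-7.4,5],[0.75,-25.1,0,-7.4,5],[0.75,-25.1,0,-7.4,5],[0.75,-25.1,0,-7.4,5]])

```text
clock: 10.57
tcp_pos: [0.5133, 0.0838, 0.2269]
tcp_rot: [3.135, 0.2, -0.002]
contact_force: [0.5, -0.3, 0.5]
width: 0.0501
grip_force: 0.0
```

```bash
python3 - <<'E'
from h import *
from scipy.spatial.transform import Rotation as R
o=ctrl.get_obs();print(o['tcp_pos'])
I=ctrl.capture('wrist');cv2.imwrite("pics/wraw2.png",I);cv2.imwrite("pics/w2.png",cv2.resize(I,None,fx=1.5,fy=1.5,interpolation=2))
T=np.eye(4);T[:3,:3]=R.from_rotvec(o['tcp_rot']).as_matrix();T[:3,3]=o['tcp_pos'];T=T@ctrl.camera_params('wrist')['T_tool_cam'];np.save('T2.npy',T)
E
```

```text
[0.51326104 0.08383061 0.22689949]
```

View pics/w2.png

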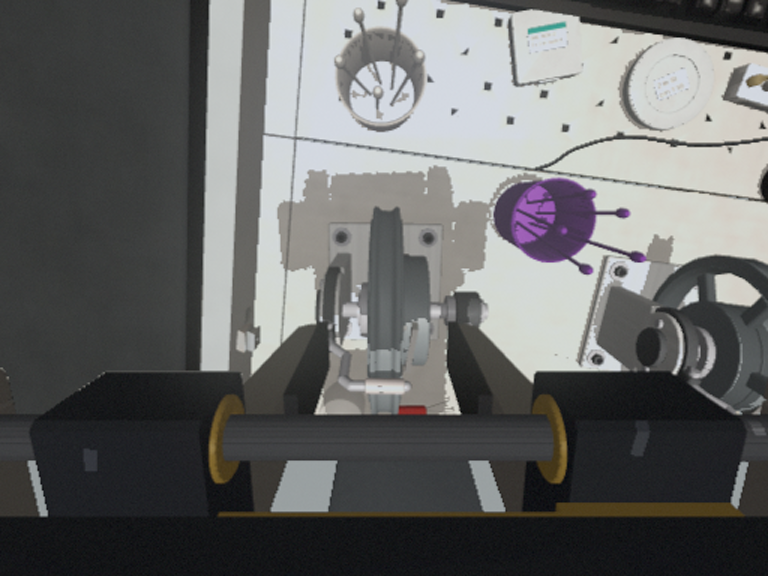

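The rim is at u≈387/1.5, centred between the fingers and aligned with them. The roller is at (388,387), clear of the fingers' path. I go down onto this rim.

Call:
apply_moves(moves=[[0,0,3,0,4],[0,0,3,0,4],[0,0,5,0,4],[0,0,6,0,4],[0,0,7,0,4],[0,0,7.9,0,4],[0,0,7.9,0,2.2],[0,0,7.9,0,2.2],[0,0,7.9,0,2.1],[0,0,7.9,0,2.1]])

```text
clock: 11.45
tcp_pos: [0.5141, 0.085, 0.1493]
tcp_rot: [-3.135, -0.202, -0.002]
contact_force: [-0.5, 0.1, 0.3]
width: 0.0214
grip_force: 0.0
```

Call:
apply_moves(moves=[[0,0.1,0,0,2.1],[0,0.2,0,0,2.1],[0,0.2,0,0,2.1]])

```text
clock: 11.7
tcp_pos: [0.5141, 0.0829, 0.149]
tcp_rot: [-3.135, -0.202, -0.001]
contact_force: [0.2, -0.4, 0.5]
width: 0.0211
grip_force: 0.1
```

Call:
apply_moves(moves=[[0,0.1,0,0,2.1],[0,0.1,0,0,2.1],[0,0.1,0,0,2.1]])

```text
clock: 11.95
tcp_pos: [0.5143, 0.0821, 0.1488]
tcp_rot: [-3.135, -0.202, -0.001]
contact_force: [-0.5, 1.5, 1.6]
width: 0.0209
grip_force: 1.0
```

Call:
apply_moves(moves=[[0,0.1,0,0,2.1],[0,0.1,0,0,2.1],[0,0.1,0,0,2.1]])

```text
clock: 12.2
tcp_pos: [0.5145, 0.0814, 0.1488]
tcp_rot: [-3.134, -0.201, -0.001]
contact_force: [0.4, 5.2, 2.4]
width: 0.0209
grip_force: 2.4
```

Call:
apply_moves(moves=[[0,-0.2,0,0,2.1],[0,-0.4,0,0,2.1],[0,-0.5,0,0,2.1],[0,-0.5,0,0,2.1]])

```text
clock: 12.53
tcp_pos: [0.5132, 0.0858, 0.1484]
tcp_rot: [3.135, 0.202, -0.001]
contact_force: [0.6, -0.1, -0.6]
width: 0.0211
grip_force: 0.1
```

Call:
apply_moves(moves=[[0,-0.1,0,0,2.1],[0,-0.1,0,0,2.1],[0,-0.1,0,0,2.1]])

```text
clock: 12.78
tcp_pos: [0.5132, 0.0868, 0.1485]
tcp_rot: [3.135, 0.202, -0.001]
contact_force: [0.3, -0.9, 0.4]
width: 0.0213
grip_force: 0.2
```

Call:
apply_moves(moves=[[0,-0.1,0,0,2.1],[0,-0.1,0,0,2.1],[0,-0.1,0,0,2.1]])

```text
clock: 13.03
tcp_pos: [0.5132, 0.0879, 0.1485]
tcp_rot: [3.135, 0.202, -0.0]
contact_force: [0.1, -0.6, -0.0]
width: 0.0209
grip_force: 0.4
```

Call:
apply_moves(moves=[[0,-0.05,0,0,2.1],[0,-0.1,0,0,2.1],[0,-0.1,0,0,2.1]])

```text
clock: 13.28
tcp_pos: [0.5132, 0.0887, 0.1486]
tcp_rot: [3.135, 0.202, 0.0]
contact_force: [-0.7, -3.6, -0.0]
width: 0.0209
grip_force: 1.5
```

The left wheel goes firm after only about 3 mm net travel, so it is the sound one. Now I let go and move behind the right stand's lever ball.

Call:
apply_moves(moves=[[0,0.36,0,0,4],[0,0.36,0,0,4],[0,0.36,0,0,4],[0,0.36,0,0,4],[0,0.36,-2,0,4],[0,0.36,-5,0,4],[0,0.36,-8,0,4],[0,0.36,-8,0,4],[0,0.36,-8,0,4]])

```text
clock: 14.03
tcp_pos: [0.5147, 0.0856, 0.2302]
tcp_rot: [-3.135, -0.202, -0.006]
contact_force: [0.9, 0.3, -1.2]
width: 0.0399
grip_force: 0.0
```

Call:
apply_moves(moves=[[-16.7,28.8,0,7.4,0.5],[-16.7,28.8,0,7.4,0.5],[-16.7,28.8,0,7.4,0.5],[-16.7,28.8,0,7.4,0.5],[-16.7,28.8,0,7.4,0.2],[-16.7,28.8,0,7.4,0.2],[-16.7,28.8,0,7.4,0.2],[-16.7,28.8,0,7.4,0.2],[-16.7,28.8,0,7.4,0.2],[-16.7,28.8,0,7.4,0.2],[-16.7,28.8,0,7.4,0.2],[-16.7,28.8,0,7.4,0.2]])

```text
clock: 15.03
tcp_pos: [0.385, -0.2206, 0.2279]
tcp_rot: [-3.141, -0.001, 0.001]
contact_force: [-0.1, 0.5, -0.4]
width: 0.002
grip_force: 0.0
```

```bash
python3 - <<'E'
from h import *
o=ctrl.get_obs();print(o['tcp_pos'],o['tcp_rot'],o['width'])
I=ctrl.capture('wrist');cv2.imwrite("pics/w3.png",cv2.resize(I,None,fx=1.5,fy=1.5,interpolation=2))
E
```

```text
[ 0.38497436 -0.22059297  0.2279245 ] [-3.14062611e+00 -6.36147164e-04  1.41986221e-03] 0.0020303357813797273
```

View pics/w3.png

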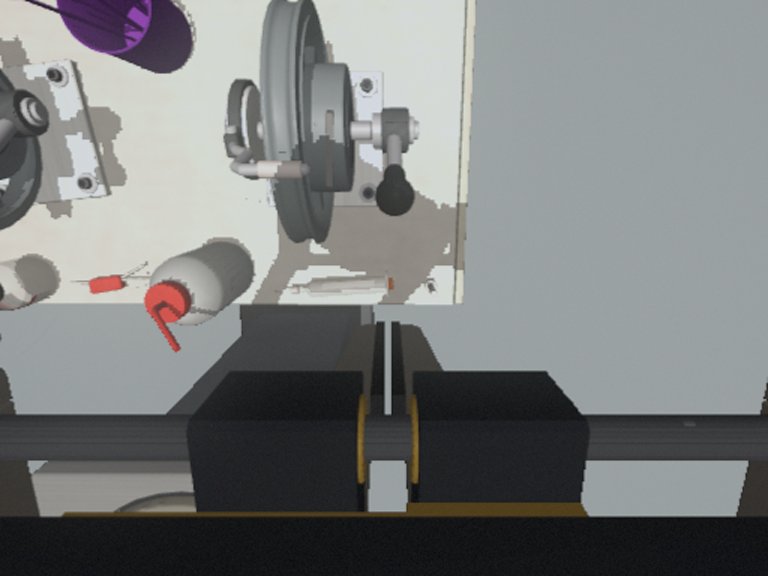

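The right stand's ball is at (396,190), about 5 mm to the right of the fingers' line and well clear of the bottle at (200,285). I shift over, go down and push.

Call:
apply_moves(moves=[[0,0.4,3,0,0.2],[0,0.4,6,0,0.2],[0,0.4,8.6,0,0.2],[0,0.4,8.6,0,0.2],[0,0.4,8.6,0,0.2],[2,0.4,8.6,0,0.2],[3,0.4,8.6,0,0.2],[3,0.4,8.6,0,0.2]])

```text
clock: 15.75
tcp_pos: [0.4182, -0.2262, 0.1445]
tcp_rot: [3.14, 0.001, 0.006]
contact_force: [-0.6, -0.1, 0.2]
width: 0.0022
grip_force: 0.0
```

Call:
apply_moves(moves=[[0.5,0,0,0,0.2],[1,0,0,0,0.2],[1.5,0,0,0,0.2],[2,0,0,0,0.2],[2.5,0,0,0,0.2],[3,0,0,0,0.2],[3,0,0,0,0.2]])

```text
clock: 16.33
tcp_pos: [0.4446, -0.2255, 0.1428]
tcp_rot: [-3.141, 0.001, 0.002]
contact_force: [-2.1, 0.9, 1.7]
width: 0.0017
grip_force: 1.1
```

Call:
apply_moves(moves=[[0.5,0,0,0,0.2],[1,0,0,0,0.2],[1.5,0,0,0,0.2],[2,0,0,0,0.2],[2,0,0,0,0.2],[2,0,0,0,0.2]])

```text
clock: 16.83
tcp_pos: [0.4658, -0.2259, 0.1426]
tcp_rot: [3.141, -0.001, 0.002]
contact_force: [0.0, -0.5, -0.0]
width: 0.0017
grip_force: 0.0
```

Call:
apply_moves(moves=[[0.5,0,0,0,0.2],[1,0,0,0,0.2],[1,0,0,0,0.2]])

```text
clock: 17.08
tcp_pos: [0.4759, -0.2258, 0.1427]
tcp_rot: [3.142, -0.001, 0.001]
contact_force: [-1.3, -0.1, 0.5]
width: 0.0021
grip_force: 0.2
```

Call:
apply_moves(moves=[[0.2,0,0,0,0.2],[0.4,0,0,0,0.2],[0.4,0,0,0,0.2]])

```text
clock: 17.33
tcp_pos: [0.4791, -0.2258, 0.1425]
tcp_rot: [-3.142, 0.001, 0.0]
contact_force: [-0.2, 0.8, 1.2]
width: 0.0024
grip_force: 0.6
```

Call:
apply_moves(moves=[[0.2,0,0,0,0.2],[0.3,0,0,0,0.2],[0.3,0,0,0,0.2]])

```text
clock: 17.58
tcp_pos: [0.4818, -0.2257, 0.1424]
tcp_rot: [-3.141, 0.001, 0.001]
contact_force: [-1.6, -0.6, -1.3]
width: 0.0018
grip_force: 0.9
```

Call:
apply_moves(moves=[[0.2,0,0,0,0.2],[0.3,0,0,0,0.2],[0.3,0,0,0,0.2]])

```text
clock: 17.83
tcp_pos: [0.4845, -0.2256, 0.1423]
tcp_rot: [-3.141, 0.001, 0.002]
contact_force: [-3.7, 0.2, -1.6]
width: 0.0019
grip_force: 1.5
```

Call:
apply_moves(moves=[[0.2,0,0,0,0.2],[0.3,0,0,0,0.2],[0.3,0,0,0,0.2]])

```text
clock: 18.08
tcp_pos: [0.4855, -0.2254, 0.1419]
tcp_rot: [-3.141, 0.0, 0.008]
contact_force: [-10.5, -1.3, 2.2]
width: 0.0022
grip_force: 5.3
```

Call:
apply_moves(moves=[[0.1,0,0,0,0.2],[0.2,0,0,0,0.2],[0.2,0,0,0,0.2]])

```text
clock: 18.33
tcp_pos: [0.4859, -0.2254, 0.1418]
tcp_rot: [-3.14, -0.0, 0.013]
contact_force: [-17.5, -2.6, 5.4]
width: 0.0018
grip_force: 8.5
```

The lever is firm against its stop at 17 N, at the position expected for home. I back off and take hold of the same rim again.

Call:
apply_moves(moves=[[0,0,0,0,0.2],[-2,0,0,0,0.2],[-4,0,0,0,0.2],[-4,0,0,0,0.2],[-4,0,-3,0,0.2],[-4,0,-6,0,0.2],[-4,0,-8.5,0,2],[-4,0,-8.5,0,4],[-4,0,-8.5,0,4]])

```text
clock: 19.08
tcp_pos: [0.4522, -0.2264, 0.2296]
tcp_rot: [3.139, -0.001, 0.008]
contact_force: [0.7, 0.2, 0.0]
width: 0.0199
grip_force: 0.0
```

Call:
apply_moves(moves=[[3,-3,0,0,4],[6,-5.9,0,0,4],[6,-5.9,0,0,4],[6,-5.9,0,0,4],[6,-5.9,0,0,4]])

```text
clock: 19.5
tcp_pos: [0.5096, -0.1665, 0.2264]
tcp_rot: [-3.141, -0.001, 0.003]
contact_force: [-0.6, -0.1, -0.0]
width: 0.0401
grip_force: 0.0
```

```bash
python3 - <<'E'
from h import *
o=ctrl.get_obs();print(o['tcp_pos'],o['tcp_rot'],o['width'])
I=ctrl.capture('wrist');cv2.imwrite("pics/w4.png",cv2.resize(I,None,fx=1.5,fy=1.5,interpolation=2))
E
```

```text
[ 0.50960665 -0.16648539  0.22644053] [-3.14126358e+00 -9.52694918e-04  2.57955237e-03] 0.04009468806031519
```

View pics/w4.png

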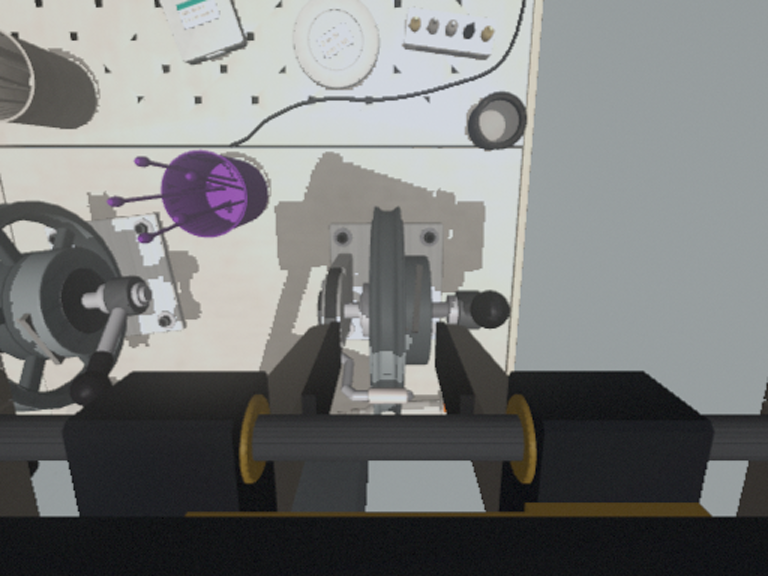

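The ball is at (490,308), level with the axle and just past it, so the lever is over. The rim is centred between the fingers. I go down and rock it firmly both ways.

Call:
apply_moves(moves=[[-0.3,0,3,0,3.4],[-0.3,0,3,0,3.4],[-0.3,0,5,0,3.4],[-0.3,0,6,0,3.4],[-0.3,0,7,0,3.4],[-0.3,0,7.8,0,3.4],[-0.3,0,7.8,0,2.1],[-0.3,0,7.8,0,2.1],[-0.3,0,7.8,0,2.1],[-0.3,0,7.8,0,2.1]])

```text
clock: 20.38
tcp_pos: [0.5074, -0.1669, 0.1503]
tcp_rot: [3.141, -0.001, 0.002]
contact_force: [0.1, -0.6, 0.3]
width: 0.0211
grip_force: 0.0
```

Call:
apply_moves(moves=[[0,0.1,0,0,2.1],[0,0.2,0,0,2.1],[0,0.25,0,0,2.1],[0,0.25,0,0,2.1]])

```text
clock: 20.72
tcp_pos: [0.5074, -0.1689, 0.15]
tcp_rot: [-3.141, 0.002, -0.002]
contact_force: [1.2, 5.1, 4.4]
width: 0.021
grip_force: 2.4
```

Call:
apply_moves(moves=[[0,0.1,0,0,2.1],[0,0.1,0,0,2.1],[0,0.1,0,0,2.1]])

```text
clock: 20.97
tcp_pos: [0.5075, -0.1695, 0.15]
tcp_rot: [-3.14, 0.002, -0.002]
contact_force: [1.1, 7.7, 5.4]
width: 0.021
grip_force: 3.6
```

Call:
apply_moves(moves=[[0,-0.2,0,0,2.1],[0,-0.4,0,0,2.1],[0,-0.6,0,0,2.1],[0,-0.65,0,0,2.1],[0,-0.65,0,0,2.1],[0,-0.65,0,0,2.1]])

```text
clock: 21.47
tcp_pos: [0.5068, -0.164, 0.1495]
tcp_rot: [3.141, -0.001, -0.001]
contact_force: [0.2, -1.5, -0.7]
width: 0.0209
grip_force: 0.7
```

Call:
apply_moves(moves=[[0,-0.1,0,0,2.1],[0,-0.1,0,0,2.1],[0,-0.1,0,0,2.1]])

```text
clock: 21.72
tcp_pos: [0.5069, -0.1632, 0.1495]
tcp_rot: [3.141, -0.001, -0.0]
contact_force: [-0.5, -4.3, -1.1]
width: 0.021
grip_force: 2.2
```

Call:
apply_moves(moves=[[0,-0.05,0,0,2.1],[0,-0.1,0,0,2.1],[0,-0.1,0,0,2.1]])

```text
clock: 21.97
tcp_pos: [0.5069, -0.1624, 0.1496]
tcp_rot: [3.14, -0.0, 0.0]
contact_force: [-0.2, -5.9, -0.8]
width: 0.0214
grip_force: 3.3
```

Call:
apply_moves(moves=[[0,0.3,0,0,2.1],[0,0.6,0,0,2.1],[0,0.75,0,0,2.1],[0,0.75,0,0,2.1],[0,0.75,0,0,2.1]])

```text
clock: 22.38
tcp_pos: [0.507, -0.1688, 0.1496]
tcp_rot: [-3.141, 0.002, -0.0]
contact_force: [-0.1, 3.3, 1.4]
width: 0.021
grip_force: 1.8
```

Call:
apply_moves(moves=[[0,-0.3,0,0,2.1],[0,-0.6,0,0,2.1],[0,-0.75,0,0,2.1],[0,-0.75,0,0,2.1],[0,-0.75,0,0,2.1]])

```text
clock: 22.8
tcp_pos: [0.507, -0.1627, 0.1497]
tcp_rot: [3.139, 0.001, 0.0]
contact_force: [0.2, -5.8, -0.9]
width: 0.0209
grip_force: 2.9
```

Call:
apply_moves(moves=[[0,0.2,0,0,2.1],[0,0.38,0,0,2.1],[0,0.38,0,0,2.1],[0,0.38,0,0,1.85],[0,0.38,0,0,1.85],[0,0.38,0,0,1.85],[0,0.38,0,0,1.85]])

```text
clock: 23.38
tcp_pos: [0.5069, -0.1655, 0.1495]
tcp_rot: [3.142, -0.001, -0.0]
contact_force: [-0.1, -0.7, -0.6]
width: 0.0184
grip_force: 0.5
```

Call:
apply_moves(moves=[[0,0,0,0,3.4],[0,0,0,0,3.4],[0,0,0,0,3.4],[0,0,0,0,3.4],[0,0,-2,0,3.4],[0,0,-5,0,3.4],[0,0,-8,0,3.4],[0,0,-10,0,3.4],[0,0,-10,0,3.4],[0,0,-10,0,3.4]])

```text
clock: 24.22
tcp_pos: [0.5075, -0.1657, 0.2505]
tcp_rot: [3.141, -0.001, 0.004]
contact_force: [-0.3, 0.3, 0.1]
width: 0.0343
grip_force: 0.0
```

```bash
python3 - <<'E'
from h import *
I=ctrl.capture('scene');J=cv2.imread('pics/scene0.png')
a=np.vstack([J[135:315,130:350],I[135:315,130:350]]);cv2.imwrite("pics/f.png",cv2.resize(np.hstack([J[135:315,130:350],I[135:315,130:350]]),None,fx=1.8,fy=1.8,interpolation=2))
E
```

```text
(no output)
```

View pics/f.png

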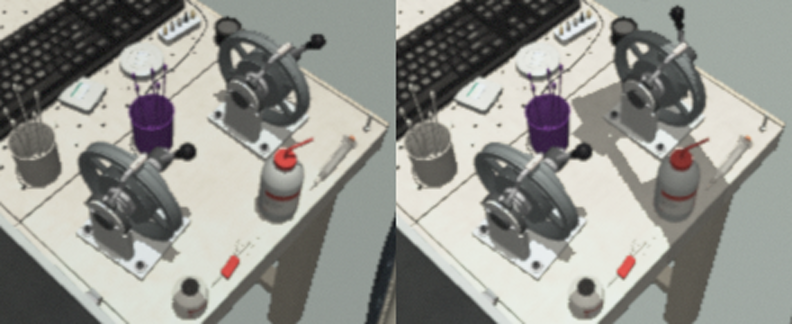

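The right lever is now over the top. The left lever, bottle, jar and cup are where they were, and nothing is being touched. The tightened wheel's free play is down to about 0.1 mm each way. I hand the job in.

```bash
python3 -c "
from bench import ctrl
print(ctrl.job_done())"
```

```text
the job is handed in; nothing more can be done
None
```

The right-hand stand had the loose bearing: its lever is pushed firmly home, re-rocking the wheel both ways showed the play gone, and the other lever, bottle, jar and cup look unmoved in the last picture; the job is handed in, but no verdict came back.

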